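# Gauge a camera adapter's sleeve in the low-force bench caliper

## Robot

A 6-joint arm with a two-finger parallel gripper is mounted at the origin on a cart in front of the work surface, level with it; the furniture and walls round the work are solid. World frame = base frame: x ahead of the robot, y to its left, z up, the work surface at z = 0. Lengths are in m, angles in rad, forces in N, time in s.
With the tool pointing down it reaches from about 0.35 to 0.85 m from the base axis. Payload 8.1 kg.
Tool frame: the origin (TCP) lies at the centre of the arm's flange, where the gripper is bolted on; the fingertips stand 186 mm ahead of it and the grasp point (between the pads) lies 167 mm ahead of it; z points along the fingers, y is the line along which they close (so a half turn about z gives the same grasp; the last joint's range is limited). The gripper opens to 93 mm and grips with 3 to 60 N. Pads are 15 mm wide; open, the fingers measure 128 mm over their backs; the gripper's body (75 mm by 188 mm) begins 65 mm behind the grasp point.
Start: joints at [-1.325, 0.13, 1.488, -0, 1.523, -0.085], TCP at [0.195, -0.567, 0.405] pointing down, gripper open.
Joint ranges: [-2.96, 2.96], [-0.89, 2.26], [0.02, 2.5], [-1.34, 4.48], [0, 2.73], [-2.66, 2.66]. Speed limits (rad/s): [2.39, 2.39, 2.79, 3.14, 3.14, 3.14].

## Interface

Orientations are given as a rotation vector (axis times angle).
In Python, from plant import read_state, read_camera, camera_params, robot gives the robot as it stands.
- The arm moves only by the tool carry_out, never from a script. Its argument "targets" is a list of rows, each an object of numbers: "hand": the opening in per cent of the stroke, from 0 (shut) to 100 (fully open); "x", "y", "z": the shift along the tool's x, y, z in m; "ax", "ay", "az": the turn, a rotation vector about the tool's x, y, z in rad. In form: [{"hand": .., "x": .., "y": .., "z": .., "ax": .., "ay": .., "az": ..}, ...]. A call has 1 to 8 rows; each row is the pose to reach, as a shift and turn from the pose commanded when the call began, along the tool's axes at that moment; what a row does not reach only later rows make up. A row lasts 1/8 s, in which the tool goes at most 62.5 mm and 10.7 degrees, less where a joint would pass 70% of its speed; a pose out of reach is approached as far as the arm can. A call with a gripper value outside its range is refused whole. The fingers move at their own pace and stop on an object; "newtons" is the grip in N (left out, the last holds). Time passes only in rows, so rows that repeat a pose let the fingers close. It gives the time, the measured TCP pose, the force, the opening and the grip force at its end, in the units of the state.
- read_state(): the state, without advancing time (a new reading comes with each control period).
- read_camera(name): name is "side" or "top" or "wrist"; returns (picture, depth): 384x512x3 uint8, blue, green, red; 384x512 float32, m along the optical axis (not along the pixel's ray), 0 where there is no reading.
- camera_params(name): a dict with "fx", "fy", "cx", "cy" (pixels), "k1" (the pictures are not rectified: a ray, as slopes to the right and down, at radius r is drawn at 1 + k1 r^2 times it, then the intrinsics apply), "position" and "rotation" of the camera in the world. Camera axes: x right, y up, looking along -z (the intrinsics and any distortion apply to the point x, -y, -z); pixel columns grow to the right and rows downward; lengths in m; the calibration is good to about 2 mm. A picture is of the moment at which its call begins: read the wrist's pose just before it. camera_params takes no time and is no camera call; for the wrist camera it gives the pose at the moment of the call.
- robot.close_job(): hands the job in; it is judged then, once.
The state is a dict: "t": time; "q": joint angles; "dq": joint speeds; "joint_torque": joint torques, N m; "tool_pos": TCP position; "orientation": TCP orientation; "force": force on the tool from outside, world axes, zero at the start; "wrist_torque": the same for the moment, N m; "opening": finger opening in m; "gripper_force": force on a finger pad.
Only numpy, scipy, OpenCV 4.12 (cv2) and the standard library are available. Lean on these libraries where they do the work, as an engineer would, in place of code of your own. Each camera call takes 0.05 s, during which the arm holds its last target. There are 200 camera calls.

## Task

The camera adapter's sleeve has to be checked for diameter in the bench caliper. Stand the adapter upright on its collar on the caliper's base, between the open jaws, and slide the carriage shut until both jaws bear on the sleeve and the spring-jaw's pointer stands between the two marks of the force scale; never drive the pointer to its end stop, since that would squeeze the lens cell. Leave the adapter clamped like that for reading, let go of everything, and leave the canister, cap and bottle standing nearby as they are.

Things in the scene. Friction and masses are not known exactly. Their poses are not given: they have to be found in the camera images.
- caliper: Bench caliper on a fixed grey base plate 250 (y) x 100 (x -45 to +55) x 12 mm high; steel beam along y at x +20 to +36, z 25 to 29. Origin: desk level, mid length; z up, y along the beam to the fixed jaw, x away from the robot. Both jaws reach from the beam toward -x: flat faces square to y, x +16 to -25, z 24 to 30. Nothing above z = 46 mm (pointer; beam clamps at y +-113).
- fixed_face (a point): Point on the base's top (z = 12 mm) straight below the fixed jaw's measuring face (caliper x = 0, y = +85 mm); its axes are the caliper's. The fixed jaw lies on its +y side; the part to be gauged stands on its -y side, sleeve axis 15 mm from it when it touches. The collar passes under the jaws and beam.
- carriage (a joint): Black sliding carriage with the readout: how far (m) it is slid open along caliper -y, 0 to 0.090. With the spring jaw at rest it equals the gap between the jaw faces; the real gap is carriage + jaw. It slides with about 9 N of friction and stays where it is left.
- carriage_grip (a point): Middle of the carriage's top, 42 mm above the desk; at carriage = 0 it lies at caliper x +28, y +30 mm. The carriage is 40 mm wide across the beam (x), 62 mm long (y, +-31 from here), sides from z 22 to 42 mm: pinch it across the beam from above, or push its end face (the one away from the jaws).
- jaw (a joint): How far (m) the spring-loaded moving jaw is pushed back into the carriage (caliper -y): 0 at rest, end stop 0.010. Spring: about 0.8 N at rest plus 0.7 N per mm. It carries the flat dark pointer over the white force scale on the carriage's top: tip on the first black cross line at 0.002, on the second at 0.006.
- jaw_face (a point): Point of the moving jaw's measuring face, caliper x = 0, z = 27 mm; the face looks along caliper +y. When free of the part, it lies 55 mm from the carriage_grip point along +y.
- adapter: Camera adapter, loose, about 80 g: a black knurled collar, 42 mm diameter and 8 mm high, at the bottom, and on it an upright bare metal sleeve of 30 mm diameter up to 62 mm above the underside, closed by a recessed lens. It is solid to the grip: take it round the sleeve. Origin: centre of its underside; z along the sleeve, up.
- objective_case: Bystander, loose: upright clear-grey canister with a black screw lid, 37 mm diameter, 62 mm high. Origin: centre of its underside.
- dust_cap: Bystander, loose: low round black cap, 32 mm diameter, 15 mm high. Origin: centre of its underside.
- oil_bottle: Bystander, loose: brown dropper bottle with a black tip, 28 mm diameter, 70 mm high. Origin: centre of its underside.
- microscope: Fixed obstacle: tall grey microscope on the left of the desk, about 0.5 m high, its binocular head over the desk's left edge and its lamp house at the back. Origin: middle of its foot on the desk. Come to the work round its near side (toward the robot), not across it.
Not all that is in view belongs to the job. What is shaped like the adapter but turquoise or yellow is not meant.

How it is judged:
On the way:
1. the adapter stands upright on the base between the open jaws, let go (z of adapter in the frame of caliper between 0.0095 and 0.0145 m and x of adapter in the frame of fixed_face between -0.023 and 0.01 m and y of adapter in the frame of fixed_face below -0.013 m and y of adapter in the frame of jaw_face above 0.013 m and angle between adapter's own z axis and vertical below 0.1 rad and contact force between the fingers and adapter below 0.1 N), for 0.2 s.
At the end, for the whole second after the job is handed in: Adapter upright (0.06 rad) on the base (height within 2.5 mm), released; sleeve against the fixed jaw (axis 15 +- 2 mm from its face, caliper x -23 to +10 mm); moving jaw pressing on it over 1 N, pointer between the marks (joint jaw 1.7 to 6.3 mm); all at rest (value of joint jaw between 0.0017 and 0.0063 m and contact force between jaw and adapter above 1 N and y of adapter in the frame of fixed_face between -0.017 and -0.013 m and x of adapter in the frame of fixed_face between -0.023 and 0.01 m and z of adapter in the frame of caliper between 0.0095 and 0.0145 m and angle between adapter's own z axis and vertical below 0.06 rad and linear speed of adapter below 0.01 m/s and velocity of joint carriage between -0.002 and 0.002 m/s); the robot touches nothing.
It fails at once if the pointer is driven to its end stop (value of joint jaw above 0.0095 m).
It fails at once if the adapter is tipped over (angle between adapter's own z axis and vertical above 0.7 rad).
It fails at once if the canister is disturbed (distance of objective_case from where it was at the start of the episode above 0.025 m).
It fails at once if the cap is disturbed (distance of dust_cap from where it was at the start of the episode above 0.025 m).
It fails at once if the bottle is disturbed (distance of oil_bottle from where it was at the start of the episode above 0.025 m).
It also fails if it takes over 58 s, if anything falls off the work surface, if the arm or the gripper's body presses on something with over 40 N, if the wrist force passes 120 N, or if a joint passes its speed limit or range.

## Working session

There is one attempt and no reset: what is moved stays moved. The work goes in short steps, Python scripts to look and compute and a tool call to move; the robot and the scene stay as the last step left them, time stands still between calls to the robot, and variables do not carry over. Pictures are saved under pics/ and viewed, at most 10 in all, crops included, and the job is handed in when it is done.

Besides the shell and the picture viewer there is one more tool, called after "Call:" by a JSON object that holds its "op" and its "data". carry_out: Moves the arm, as the interface text tells. Its arguments: {"type":"object","properties":{"targets":{"type":"array","items":{"type":"object","properties":{"hand":{"type":"number"},"x":{"type":"number"},"y":{"type":"number"},"z":{"type":"number"},"ax":{"type":"number"},"ay":{"type":"number"},"az":{"type":"number"}}}},"newtons":{"type":"number"}},"required":["targets"]}

```bash
mkdir -p pics; cat > h.py <<'E'
import numpy as np, cv2
from scipy.spatial.transform import Rotation as R
from plant import read_state, read_camera, camera_params, robot
def ray(p,uv):
    d=np.array([(uv[0]-p['cx'])/p['fx'],(uv[1]-p['cy'])/p['fy']]); s=d.copy()
    for _ in range(20): s=d/(1+p['k1']*(s@s))
    M=np.array(p['rotation']); 
    if M.shape!=(3,3): M=R.from_rotvec(M).as_matrix() if M.size==3 else R.from_quat(M).as_matrix()
    return np.array(p['position']),M@np.array([s[0],-s[1],-1.])
def onz(p,uv,z):
    o,d=ray(p,uv); return o+d*(z-o[2])/d[2]
def atd(p,uv,dep):
    o,d=ray(p,uv); return o+d*dep
E
python3 - <<'E'
from h import *
print(read_state())
for n in ('top','side'):
    p=camera_params(n); print(n,p)
    im,d=read_camera(n); cv2.imwrite(f'pics/{n}0.png',im); np.savez(f'{n}0.npz',im=im,d=d)
E
```

```text
{'t': 0.0, 'q': array([-1.32536919e+00,  1.31204402e-01,  1.48928181e+00, -5.09186518e-05,
        1.52300307e+00, -8.53836927e-02]), 'dq': array([-6.00371186e-04, -4.95367770e-04, -1.26584991e-03, -8.31325180e-05,
       -2.90681218e-04, -7.18519161e-04]), 'joint_torque': array([-8.87913448e-04, -5.59838998e+01, -4.91765678e+01,  7.67797348e-02,
        3.54453118e-02, -1.62446181e-04]), 'tool_pos': array([ 0.19485145, -0.56723797,  0.40365991]), 'orientation': array([-3.09685381e+00, -5.16963446e-01,  3.17588302e-04]), 'force': array([-0.41917853,  0.83459505,  0.76605689]), 'wrist_torque': array([-0.0290598 , -0.00715322,  0.01439562]), 'gripper_force': 0.0, 'opening': 0.09295655788534748}
top {'fx': 390.5370408187094, 'fy': 390.5370408187094, 'cx': 261.1186911866625, 'cy': 184.17789520363914, 'k1': -0.09883301173708374, 'position': array([0.36246635, 0.16318793, 0.90753272]), 'rotation': array([ 0.12472501, -0.16272486, -1.56698143])}
side {'fx': 442.735419123472, 'fy': 442.735419123472, 'cx': 258.7627906372127, 'cy': 185.3430557418918, 'k1': -0.1250140054846738, 'position': array([0.06562955, 0.60791938, 0.63339222]), 'rotation': array([ 0.41260201, -0.97998919, -2.20568174])}
```

View pics/top0.png

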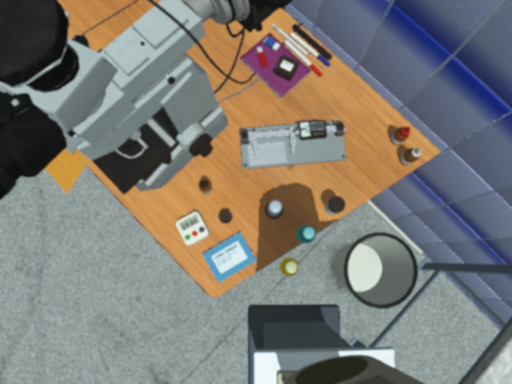

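View pics/side0.png

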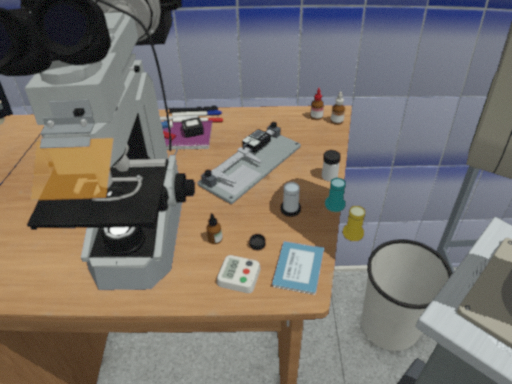

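```bash
python3 - <<'E'
from h import *
a=np.load('top0.npz'); im=a['im'];d=a['d']; p=camera_params('top')
c=im[110:230,190:360]; cv2.imwrite('pics/crop.png',cv2.resize(c,None,fx=4.6,fy=4.6,interpolation=cv2.INTER_CUBIC))
# heights map -> world points
P=np.array([[atd(p,(u,v),d[v,u]) for u in range(190,360)] for v in range(110,230)])
Z=P[...,2]; print('desk z',np.median(Z))
def rep(name,u,v,r,zlo,zhi):
    s=P[v-110-r:v-110+r+1,u-190-r:u-190+r+1].reshape(-1,3); m=(s[:,2]>zlo)&(s[:,2]<zhi)
    s=s[m]; print(name,len(s),s.mean(0).round(4),s[:,2].max().round(4),(s[:,:2].min(0)+s[:,:2].max(0))/2)
rep('adapter top',275,209,12,.05,.07)
rep('case',336,205,12,.05,.07)
rep('cap',225,215,9,.01,.02)
rep('bottle',205,184,11,.03,.08)
b=np.load('side0.npz')
# base plate: low-saturation grey in z .006-.02
hsv=cv2.cvtColor(im,cv2.COLOR_BGR2HSV)[110:230,190:360]
m=((hsv[...,1]<60)&(Z>.004)&(Z<.06)).astype(np.uint8); m[62:]=0; m[:,:45]=0
n,l,st,ce=cv2.connectedComponentsWithStats(m); k=1+st[1:,4].argmax()
rect=cv2.minAreaRect(np.argwhere(l==k)[:,::-1].astype(np.float32)); print(st[k],rect)
for q in cv2.boxPoints(rect): print(q+[190,110],onz(p,q+[190,110],.012).round(4))
E
```

```text
desk z 0.0028838267082291758
adapter top 157 [0.4689 0.1117 0.0621] 0.067 [0.46891931 0.11128245]
case 231 [ 0.4733 -0.0218  0.0628] 0.0684 [ 0.47341342 -0.02263023]
cap 32 [0.4537 0.2255 0.0152] 0.0196 [0.45245507 0.22432173]
bottle 122 [0.518  0.2686 0.0471] 0.0743 [0.51980327 0.2698904 ]
[  50   11  106   48 4171] ((103.24478149414062, 33.25630187988281), (41.77313995361328, 105.89166259765625), 84.68545532226562)
[238.59196854 127.36354065] [0.6668 0.1948 0.012 ]
[344.02842712 117.55549812] [ 0.6938 -0.0618  0.012 ]
[347.89759827 159.14906311] [ 0.5892 -0.0662  0.012 ]
[242.46113586 168.95710754] [0.5645 0.1849 0.012 ]
```

View pics/crop.png

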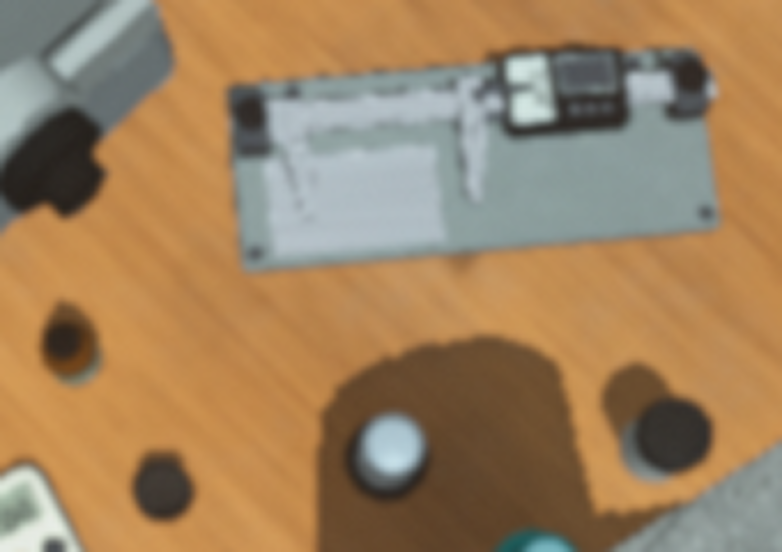

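```bash
cat >> h.py <<'E'
def to(pos,tyaw,s=None,pr=True):
    """shift/turn in tool axes to reach world TCP pos, tool down with tool y at world angle tyaw"""
    s=s or read_state(); M=R.from_rotvec(s['orientation'])
    y=np.array([np.cos(tyaw),np.sin(tyaw),0]); z=np.array([0,0,-1.])
    T=R.from_matrix(np.c_[np.cross(y,z),y,z])
    dv=M.inv().apply(np.array(pos)-s['tool_pos']); dr=(M.inv()*T).as_rotvec()
    print('shift',dv.round(4),'turn',dr.round(4),'t',round(s['t'],2))
E
python3 - <<'E'
from h import *
p=camera_params('top')
c=np.array([[232,90],[705,52],[717,228],[248,270]])/4.6+[190,110]-.5+.5/4.6
W=np.array([onz(p,q,.012) for q in c]); print(W.round(4))
print([np.linalg.norm(W[i]-W[(i+1)%4]).round(4) for i in range(4)])
ydir=(W[0]-W[1])+(W[3]-W[2]); psi=np.arctan2(-ydir[0],ydir[1]); ctr=W.mean(0)
xd=np.array([np.cos(psi),np.sin(psi),0]); org=ctr-xd*.005; print('psi',psi,'org',org)
print('microscope z pts'); 
M=R.from_rotvec(read_state()['orientation']).as_matrix(); print(M.round(2))
w=camera_params('wrist'); print(w)
to((.466,.112,.36),psi); to((.466,.112,.36),psi+np.pi)
# adapter by colour from ring in rays: top rim at z=.062
print(onz(p,np.array([393,445])/4.6+[190,110]-.4,.062))
E
```

```text
[[ 0.6623  0.1913  0.012 ]
 [ 0.6852 -0.0585  0.012 ]
 [ 0.5891 -0.0603  0.012 ]
 [ 0.5661  0.1824  0.012 ]]
[np.float64(0.2508), np.float64(0.096), np.float64(0.2438), np.float64(0.0966)]
psi 0.09294030471252666 org [0.62069685 0.06326035 0.012     ]
microscope z pts
[[ 0.95  0.32 -0.  ]
 [ 0.32 -0.95  0.  ]
 [ 0.   -0.   -1.  ]]
{'fx': 310.76742578328066, 'fy': 310.76742578328066, 'cx': 263.17450427056264, 'cy': 191.3577407476251, 'k1': -0.00295856134243102, 'position': array([ 0.25878821, -0.54677741,  0.38539612]), 'rotation': array([-0.21079486,  0.15168621, -1.23285263])}
shift [ 0.477  -0.5543  0.0448] turn [-1.300e-03 -1.200e-03 -1.333e+00] t 0.1
shift [ 0.477  -0.5543  0.0448] turn [-1.3000e-03  1.4000e-03  1.8086e+00] t 0.1
[0.46983376 0.11219325 0.062     ]
```

Call:
{"op": "carry_out", "data": {"targets": [{"x":0.034,"y":-0.04,"z":0.003,"az":-0.095,"hand":100},{"x":0.068,"y":-0.079,"z":0.006,"az":-0.19,"hand":100},{"x":0.102,"y":-0.119,"z":0.01,"az":-0.286,"hand":100},{"x":0.136,"y":-0.158,"z":0.013,"az":-0.381,"hand":100},{"x":0.17,"y":-0.198,"z":0.016,"az":-0.476,"hand":100},{"x":0.204,"y":-0.238,"z":0.019,"az":-0.571,"hand":100},{"x":0.239,"y":-0.277,"z":0.022,"az":-0.667,"hand":100},{"x":0.27,"y":-0.31,"z":0.025,"az":-0.76,"hand":100}]}}

```text
schema error: expected keys hand, x, y, z, ax, ay, az
```

```bash
python3 - <<'E'
from h import *
to((.466,.112,.36),.093)
a=np.load('top0.npz'); d=a['d']; p=camera_params('top')
P=np.array([[atd(p,(u,v),d[v,u]) for u in range(0,300)] for v in range(0,260)]).reshape(-1,3)
for lo,hi in((.05,.12),(.12,.2),(.2,.3),(.3,.45),(.45,.6)):
  for x0,x1 in ((.45,.55),(.55,.62),(.62,.7),(.7,.8)):
    s=P[(P[:,2]>lo)&(P[:,2]<hi)&(P[:,0]>x0)&(P[:,0]<x1)&(P[:,1]>.13)]; print(lo,x0,len(s),np.sort(s[:,1])[:3].round(3))
E
```

```text
shift [ 0.477  -0.5543  0.0448] turn [-1.3000e-03 -1.2000e-03 -1.3331e+00] t 0.1
0.05 0.45 299 [0.262 0.263 0.263]
0.05 0.55 965 [0.247 0.248 0.249]
0.05 0.62 579 [0.174 0.179 0.186]
0.05 0.7 19 [0.179 0.181 0.182]
0.12 0.45 1490 [0.333 0.335 0.335]
0.12 0.55 1786 [0.28  0.28  0.281]
0.12 0.62 784 [0.239 0.239 0.24 ]
0.12 0.7 24 [0.195 0.195 0.195]
0.2 0.45 769 [0.386 0.386 0.387]
0.2 0.55 834 [0.306 0.307 0.308]
0.2 0.62 1385 [0.214 0.214 0.215]
0.2 0.7 88 [0.131 0.133 0.135]
0.3 0.45 2048 [0.384 0.384 0.384]
0.3 0.55 3244 [0.318 0.318 0.318]
0.3 0.62 4724 [0.228 0.229 0.229]
0.3 0.7 3243 [0.13 0.13 0.13]
0.45 0.45 5833 [0.377 0.377 0.378]
0.45 0.55 6812 [0.353 0.354 0.354]
0.45 0.62 122 [0.367 0.367 0.367]
0.45 0.7 0 []
```

```bash
python3 - <<'E'
from h import *
a=np.load('top0.npz'); d=a['d']; p=camera_params('top')
P=np.array([[atd(p,(u,v),d[v,u]) for u in range(0,320)] for v in range(0,260)]).reshape(-1,3)
for lo,hi in((.1,.2),(.2,.3),(.3,.5)):
  s=P[(P[:,2]>lo)&(P[:,2]<hi)&(P[:,0]>.4)]
  print(lo,[(round(x,2), s[(abs(s[:,0]-x)<.01),1].min().round(3)if (abs(s[:,0]-x)<.01).any() else None) for x in np.arange(.5,.9,.02)])
b=np.load('side0.npz');pp=camera_params('side')
E
```

```text
0.1 [(np.float64(0.5), np.float64(0.373)), (np.float64(0.52), np.float64(0.353)), (np.float64(0.54), np.float64(0.333)), (np.float64(0.56), np.float64(0.313)), (np.float64(0.58), np.float64(0.255)), (np.float64(0.6), np.float64(0.254)), (np.float64(0.62), np.float64(0.253)), (np.float64(0.64), np.float64(0.262)), (np.float64(0.66), np.float64(0.256)), (np.float64(0.68), np.float64(0.239)), (np.float64(0.7), np.float64(0.207)), (np.float64(0.72), np.float64(0.197)), (np.float64(0.74), np.float64(0.191)), (np.float64(0.76), None), (np.float64(0.78), None), (np.float64(0.8), None), (np.float64(0.82), None), (np.float64(0.84), None), (np.float64(0.86), None), (np.float64(0.88), np.float64(0.221))]
0.2 [(np.float64(0.5), np.float64(0.457)), (np.float64(0.52), np.float64(0.419)), (np.float64(0.54), np.float64(0.386)), (np.float64(0.56), np.float64(0.368)), (np.float64(0.58), np.float64(0.347)), (np.float64(0.6), np.float64(0.326)), (np.float64(0.62), np.float64(0.296)), (np.float64(0.64), np.float64(0.277)), (np.float64(0.66), np.float64(0.257)), (np.float64(0.68), np.float64(0.221)), (np.
[... 346 characters left out ...]
4(0.5), np.float64(0.391)), (np.float64(0.52), np.float64(0.392)), (np.float64(0.54), np.float64(0.383)), (np.float64(0.56), np.float64(0.366)), (np.float64(0.58), np.float64(0.345)), (np.float64(0.6), np.float64(0.327)), (np.float64(0.62), np.float64(0.308)), (np.float64(0.64), np.float64(0.287)), (np.float64(0.66), np.float64(0.267)), (np.float64(0.68), np.float64(0.228)), (np.float64(0.7), np.float64(0.148)), (np.float64(0.72), np.float64(0.148)), (np.float64(0.74), np.float64(0.122)), (np.float64(0.76), np.float64(0.102)), (np.float64(0.78), np.float64(0.098)), (np.float64(0.8), None), (np.float64(0.82), None), (np.float64(0.84), None), (np.float64(0.86), None), (np.float64(0.88), None)]
```

Call:
{"op": "carry_out", "data": {"targets": [{"x":0.034,"y":-0.04,"z":0.003,"ax":0,"ay":0,"az":-0.095,"hand":100},{"x":0.068,"y":-0.079,"z":0.006,"ax":0,"ay":0,"az":-0.19,"hand":100},{"x":0.102,"y":-0.119,"z":0.01,"ax":0,"ay":0,"az":-0.286,"hand":100},{"x":0.136,"y":-0.158,"z":0.013,"ax":0,"ay":0,"az":-0.381,"hand":100},{"x":0.17,"y":-0.198,"z":0.016,"ax":0,"ay":0,"az":-0.476,"hand":100},{"x":0.204,"y":-0.238,"z":0.019,"ax":0,"ay":0,"az":-0.571,"hand":100},{"x":0.239,"y":-0.277,"z":0.022,"ax":0,"ay":0,"az":-0.667,"hand":100},{"x":0.27,"y":-0.31,"z":0.025,"ax":0,"ay":0,"az":-0.76,"hand":100}]}}

```text
t: 1.1
tool_pos: [0.3498, -0.1848, 0.3794]
orientation: [-2.683, -1.634, -0.0]
force: [0.7, 0.5, 0.4]
opening: 0.0932
gripper_force: 0.0
```

```bash
python3 - <<'E'
from h import *
to((.466,.112,.32),-.35)
E
```

```text
shift [ 0.317  -0.0329  0.0595] turn [ 0.     -0.0002 -0.1267] t 1.1
```

Call:
{"op": "carry_out", "data": {"targets": [{"x":0.05,"y":-0.005,"z":0.01,"ax":0,"ay":0,"az":-0.02,"hand":100},{"x":0.1,"y":-0.01,"z":0.02,"ax":0,"ay":0,"az":-0.04,"hand":100},{"x":0.15,"y":-0.015,"z":0.03,"ax":0,"ay":0,"az":-0.06,"hand":100},{"x":0.2,"y":-0.02,"z":0.04,"ax":0,"ay":0,"az":-0.08,"hand":100},{"x":0.25,"y":-0.026,"z":0.05,"ax":0,"ay":0,"az":-0.1,"hand":100},{"x":0.29,"y":-0.03,"z":0.059,"ax":0,"ay":0,"az":-0.127,"hand":100},{"x":0.317,"y":-0.033,"z":0.059,"ax":0,"ay":0,"az":-0.127,"hand":100},{"x":0.317,"y":-0.033,"z":0.059,"ax":0,"ay":0,"az":-0.127,"hand":100}]}}

```text
t: 2.1
tool_pos: [0.4667, 0.1112, 0.3202]
orientation: [-2.574, -1.8, 0.001]
force: [-0.1, -0.4, 0.4]
opening: 0.093
gripper_force: 0.0
```

```bash
python3 - <<'E'
from h import *
s=read_state(); p=camera_params('wrist'); im,d=read_camera('wrist'); cv2.imwrite('pics/w1.png',im)
np.savez('w1.npz',im=im,d=d,**{k:np.array(v) for k,v in p.items()})
print(s['tool_pos'],s['orientation'],p['position'])
v,u=np.mgrid[0:384,0:512]
P=np.array([[atd(p,(a,b),d[b,a]) for a in range(0,512,2)] for b in range(0,384,2)]).reshape(-1,3)
q=P[(abs(P[:,2]-.062)<.006)&(np.hypot(P[:,0]-.469,P[:,1]-.112)<.04)]; print(len(q),q.mean(0),(q.min(0)+q.max(0))/2,np.ptp(q,0))
E
```

```text
[0.46667714 0.11123084 0.32015031] [-2.57400129e+00 -1.79987981e+00  1.46302093e-03] [0.49044438 0.17262099 0.30170313]
281 [0.47032707 0.11169043 0.0619828 ] [0.47020951 0.11124452 0.06080261] [0.02924952 0.02961612 0.00800105]
```

View pics/w1.png

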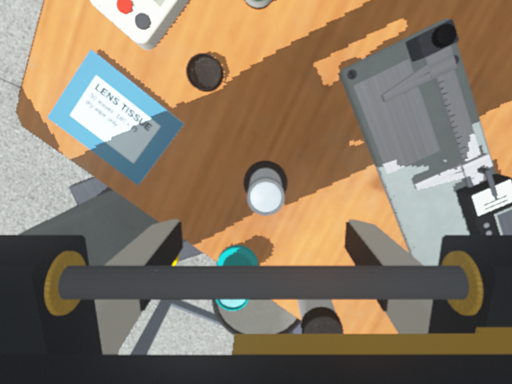

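Call:
{"op": "carry_out", "data": {"newtons": 15, "targets": [{"x":0.001,"y":0.003,"z":0.03,"ax":0,"ay":0,"az":0,"hand":100},{"x":0.001,"y":0.003,"z":0.065,"ax":0,"ay":0,"az":0,"hand":100},{"x":0.001,"y":0.003,"z":0.095,"ax":0,"ay":0,"az":0,"hand":100},{"x":0.001,"y":0.003,"z":0.103,"ax":0,"ay":0,"az":0,"hand":70},{"x":0.001,"y":0.003,"z":0.103,"ax":0,"ay":0,"az":0,"hand":50},{"x":0.001,"y":0.003,"z":0.103,"ax":0,"ay":0,"az":0,"hand":25},{"x":0.001,"y":0.003,"z":0.103,"ax":0,"ay":0,"az":0,"hand":25},{"x":0.001,"y":0.003,"z":0.103,"ax":0,"ay":0,"az":0,"hand":25}]}}

```text
t: 3.15
tool_pos: [0.4702, 0.1098, 0.2185]
orientation: [2.576, 1.797, 0.002]
force: [-0.2, 0.5, 0.3]
opening: 0.0477
gripper_force: 0.0
```

```bash
python3 - <<'E'
from h import *
s=read_state(); print(s['t'],s['tool_pos'],s['opening'],s['gripper_force'],s['force'])
a=np.load('w1.npz'); p={k:a[k] for k in a if k not in('im','d')}
for k in ('fx','fy','cx','cy','k1'): p[k]=float(p[k])
im=a['im']; cv2.imwrite('pics/c2.png',cv2.resize(im[0:240,312:512],None,fx=2.5,fy=2.5,interpolation=cv2.INTER_CUBIC))
E
```

```text
3.15 [0.47018404 0.10980712 0.21850985] 0.047696390416520136 0.0 [-0.20050023  0.5077892   0.3360628 ]
```

View pics/c2.png

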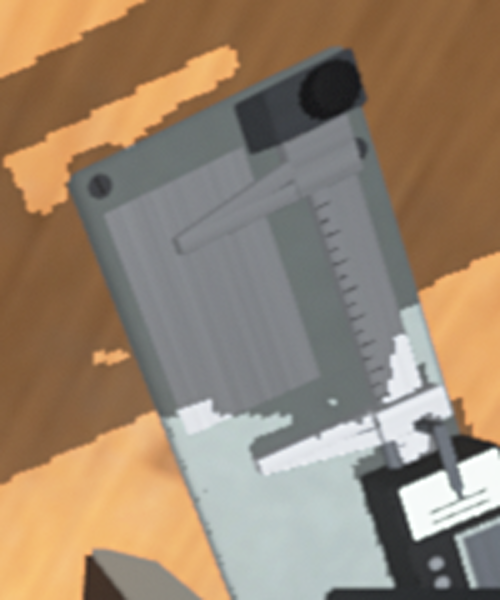

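```bash
python3 - <<'E'
from h import *
a=np.load('w1.npz'); p={k:a[k] for k in a if k not in('im','d')}
for k in ('fx','fy','cx','cy','k1'): p[k]=float(p[k])
g=lambda u,v,z: onz(p,np.array([u,v])/2.5+[312-.3,-.3],z)
A,B,C,D=[g(*q,.012) for q in((72,172),(162,410),(225,590),(335,50))]
yd=(A-C)/np.linalg.norm(A-C); psi=np.arctan2(-yd[0],yd[1]); print('psi left edge',psi,'top edge',np.arctan2((D-A)[1],(D-A)[0]),'B',B)
xd=np.array([yd[1],-yd[0],0]); org=A+.045*xd-.125*yd; print('org',org)
for n,u,v in(('fix tip',184,252),('fix root',297,196),('mov tip',253,440),('mov root',375,415)):
    w=g(u,v,.030)-org; print(n,w@xd,w@yd)
for n,u,v in(('car corner',365,475),):
    w=g(u,v,.042)-org; print(n,w@xd,w@yd)
E
```

```text
psi left edge 0.07349641335059592 top edge 0.07132307601432197 B [0.57489627 0.09332632 0.012     ]
org [0.62119431 0.06420755 0.012     ]
fix tip -0.02445623587860301 0.08546447360953445
fix root 0.015441504727073226 0.08704488805545896
mov tip -0.022883700284756378 0.01420572772345406
mov root 0.019246566855515214 0.005103206255132079
car corner 0.004213893032241829 -0.008862386999224942
```

Call:
{"op": "carry_out", "data": {"targets": [{"x":0,"y":0,"z":0.001,"ax":0,"ay":0,"az":0,"hand":20},{"x":0,"y":0,"z":0.001,"ax":0,"ay":0,"az":0,"hand":20},{"x":0,"y":0,"z":0.001,"ax":0,"ay":0,"az":0,"hand":20},{"x":0,"y":0,"z":0.001,"ax":0,"ay":0,"az":0,"hand":20},{"x":0,"y":0,"z":0.001,"ax":0,"ay":0,"az":0,"hand":20}]}}

```text
t: 3.78
tool_pos: [0.4698, 0.1097, 0.2167]
orientation: [-2.577, -1.797, 0.0]
force: [0.4, 0.5, -1.1]
opening: 0.0298
gripper_force: 15.0
```

Call:
{"op": "carry_out", "data": {"targets": [{"x":0,"y":0,"z":-0.03,"ax":0,"ay":0,"az":0,"hand":20},{"x":0,"y":0,"z":-0.065,"ax":0,"ay":0,"az":0,"hand":20},{"x":0.013,"y":0.025,"z":-0.068,"ax":0,"ay":0,"az":0,"hand":20},{"x":0.029,"y":0.055,"z":-0.068,"ax":0,"ay":0,"az":0,"hand":20},{"x":0.045,"y":0.085,"z":-0.068,"ax":0,"ay":0,"az":0,"hand":20},{"x":0.058,"y":0.11,"z":-0.068,"ax":0,"ay":0,"az":0,"hand":20},{"x":0.065,"y":0.125,"z":-0.068,"ax":0,"ay":0,"az":0,"hand":20},{"x":0.065,"y":0.125,"z":-0.068,"ax":0,"ay":0,"az":0,"hand":20}]}}

```text
t: 4.78
tool_pos: [0.6102, 0.1274, 0.2843]
orientation: [-2.577, -1.797, 0.0]
force: [-0.5, 0.0, -0.6]
opening: 0.0297
gripper_force: 15.0
```

```bash
python3 - <<'E'
from h import *
to((.610,.1278,.229),-.35); s=read_state(); print(s['opening'],s['force'])
p=camera_params('wrist'); im,d=read_camera('wrist'); cv2.imwrite('pics/w2.png',im)
import pickle; pickle.dump((im,d,p),open('w2.pkl','wb'))
E
```

```text
shift [ 0.0003 -0.0003  0.0553] turn [-0.0002  0.0002 -0.0032] t 4.78
0.029746856277091463 [-0.54316882  0.01152788 -0.627574  ]
```

View pics/w2.png

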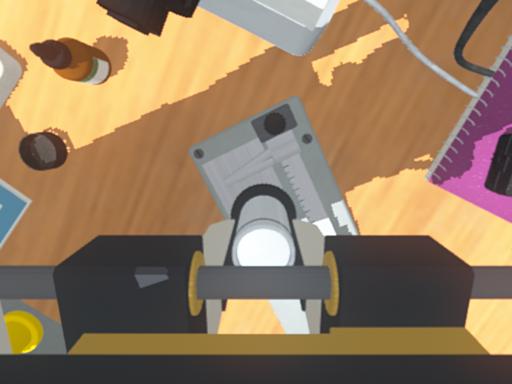

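```bash
python3 - <<'E'
from h import *; import pickle
im,d,p=pickle.load(open('w2.pkl','rb'))
A,D=onz(p,(192,150),.012),onz(p,(297,98),.012)
psi=.073; xd=np.array([np.cos(psi),np.sin(psi),0]); yd=np.array([-np.sin(psi),np.cos(psi),0])
print(A,D,np.linalg.norm(A-D),'org',A+.045*xd-.125*yd, D-.055*xd-.125*yd)
cv2.imwrite('pics/c3.png',cv2.resize(im[90:260,180:380],None,fx=4,fy=3.5,interpolation=cv2.INTER_CUBIC))
E
```

```text
[0.57010738 0.18186477 0.012     ] [0.66344233 0.1908169  0.012     ] 0.09376327860525885 org [0.62410443 0.06047976 0.012     ] [0.61770571 0.06213838 0.012     ]
```

View pics/c3.png

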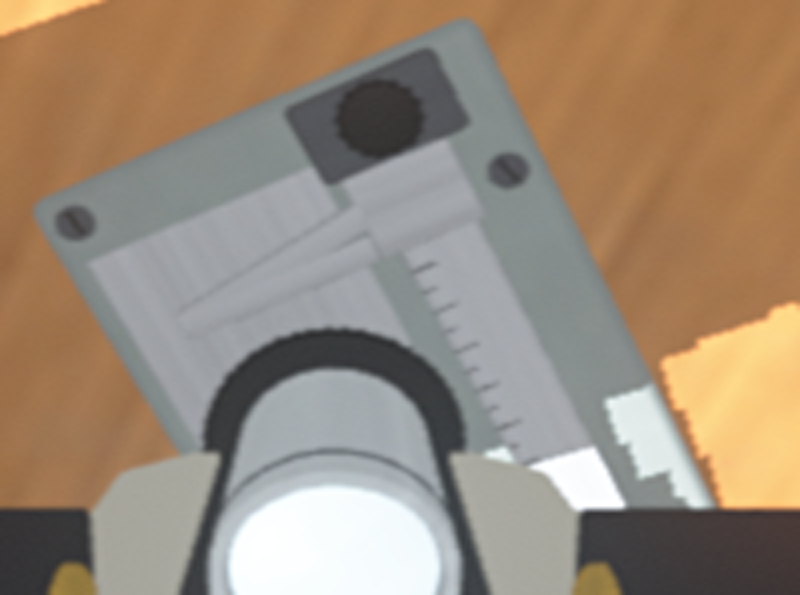

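```bash
python3 - <<'E'
from h import *; import pickle
im,d,p=pickle.load(open('w2.pkl','rb'))
g=lambda u,v,z: onz(p,np.array([u/4-.4+180,v/3.5-.4+90]),z)
A,D=g(33,207,.012),g(480,17,.012)
psi=.073; xd=np.array([np.cos(psi),np.sin(psi),0]); yd=np.array([-np.sin(psi),np.cos(psi),0])
print(A,D,np.linalg.norm(A-D),'org',A+.045*xd-.125*yd, D-.055*xd-.125*yd)
org=np.array([.621,.063,0])
for q in ((185,335),(372,263)):
    for z in (.024,.03): w=g(*q,z)-org; print(q,z,w@xd,w@yd)
E
```

```text
[0.56734239 0.18397128 0.012     ] [0.66620158 0.19263196 0.012     ] 0.09923782965942056 org [0.62133944 0.06258628 0.012     ] [0.62046496 0.06395344 0.012     ]
(185, 335) 0.024 -0.027463253599406642 0.08623338325144539
(185, 335) 0.03 -0.026227412662494252 0.08718180988397098
(372, 263) 0.024 0.013252809296366073 0.08596195281844818
(372, 263) 0.03 0.013478562250594737 0.08691711312311705
```

Call:
{"op": "carry_out", "data": {"targets": [{"x":0,"y":0,"z":0.025,"ax":0,"ay":0,"az":0,"hand":20},{"x":0,"y":0,"z":0.045,"ax":0,"ay":0,"az":0,"hand":20},{"x":0,"y":0,"z":0.053,"ax":0,"ay":0,"az":0,"hand":20},{"x":0,"y":0,"z":0.055,"ax":0,"ay":0,"az":0,"hand":20},{"x":0,"y":0,"z":0.055,"ax":0,"ay":0,"az":0,"hand":20},{"x":0,"y":0,"z":0.055,"ax":0,"ay":0,"az":0,"hand":20}]}}

```text
t: 5.58
tool_pos: [0.61, 0.1276, 0.2306]
orientation: [2.576, 1.797, 0.002]
force: [0.4, 0.2, -0.0]
opening: 0.0296
gripper_force: 15.0
```

Call:
{"op": "carry_out", "data": {"targets": [{"x":0,"y":0,"z":0.001,"ax":0,"ay":0,"az":0,"hand":20},{"x":0,"y":0,"z":0.001,"ax":0,"ay":0,"az":0,"hand":20}]}}

```text
t: 5.82
tool_pos: [0.6097, 0.1275, 0.2289]
orientation: [2.577, 1.797, 0.0]
force: [0.7, 0.2, -0.4]
opening: 0.0294
gripper_force: 15.0
```

Call:
{"op": "carry_out", "data": {"targets": [{"x":0,"y":0,"z":0.0005,"ax":0,"ay":0,"az":0,"hand":40},{"x":0,"y":0,"z":0.0005,"ax":0,"ay":0,"az":0,"hand":75},{"x":0,"y":0,"z":0.0005,"ax":0,"ay":0,"az":0,"hand":75},{"x":0,"y":0,"z":-0.02,"ax":0,"ay":0,"az":0,"hand":75},{"x":0,"y":0,"z":-0.055,"ax":0,"ay":0,"az":0,"hand":75},{"x":-0.05,"y":0,"z":-0.06,"ax":0,"ay":0,"az":0,"hand":75},{"x":-0.09,"y":0,"z":-0.065,"ax":0,"ay":0,"az":0,"hand":75},{"x":-0.09,"y":0,"z":-0.065,"ax":0,"ay":0,"az":0,"hand":75}]}}

```text
t: 6.82
tool_pos: [0.5784, 0.0409, 0.2961]
orientation: [2.578, 1.792, 0.003]
force: [0.7, 0.8, 0.5]
opening: 0.0696
gripper_force: 0.0
```

```bash
python3 - <<'E'
from h import *
s=read_state(); print(s['tool_pos'],s['opening'])
p=camera_params('wrist'); im,d=read_camera('wrist'); cv2.imwrite('pics/w3.png',im)
import pickle; pickle.dump((im,d,p),open('w3.pkl','wb'))
P=np.array([[atd(p,(a,b),d[b,a]) for a in range(0,512,2)] for b in range(0,384,2)]).reshape(-1,3)
q=P[(abs(P[:,2]-.074)<.006)&(np.hypot(P[:,0]-.61,P[:,1]-.129)<.04)]; print(len(q),q.mean(0),(q.min(0)+q.max(0))/2,np.ptp(q,0))
to((.642,.015,.29),.073)
E
```

```text
[0.57843109 0.04093184 0.29608913] 0.0696063437616727
506 [0.61183939 0.12865834 0.07403504] [0.61189211 0.12841276 0.07257271] [0.02955676 0.02966874 0.00877887]
shift [-0.0034  0.0687  0.0059] turn [ 0.0025 -0.0005 -0.4282] t 6.88
```

View pics/w3.png

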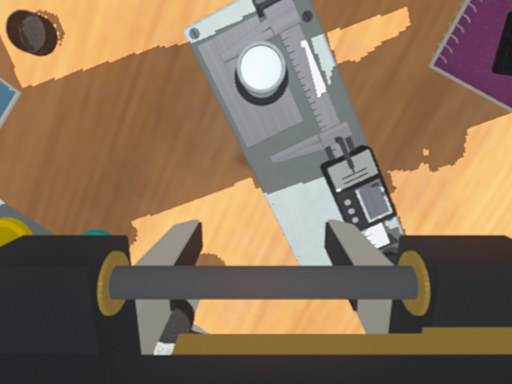

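```bash
python3 - <<'E'
from h import *; import pickle
im,d,p=pickle.load(open('w3.pkl','rb'))
psi=.073; xd=np.array([np.cos(psi),np.sin(psi),0]); yd=np.array([-np.sin(psi),np.cos(psi),0]); org=np.array([.621,.0635,0])
for n,u,v,z in(('c L',321,169,.042),('c R',370,146,.042),('jaw tip',270,158,.03),('jaw root',323,136,.03),('corner',187,28,.012)):
    w=onz(p,(u,v),z)-org; print(n,w@xd*1e3,w@yd*1e3)
g=lambda x,y: org+x*xd+y*yd
print(g(.028,-.040), g(.028,.004))
to((*g(.028,-.040)[:2],.29),psi)
E
```

```text
c L 8.663189947797953 -16.19279006285226
c R 48.95278720663259 -15.266935796214927
jaw tip -23.913381347490336 6.205964907008005
jaw root 21.1772874515624 4.713308352308615
corner -41.602005031980816 123.38569796631782
[0.65184283 0.02564872 0.        ] [0.64863369 0.06953153 0.        ]
shift [0.01   0.0743 0.0059] turn [ 0.0025 -0.0005 -0.4282] t 6.88
```

Call:
{"op": "carry_out", "data": {"newtons": 30, "targets": [{"x":0,"y":0.025,"z":0,"ax":0,"ay":0,"az":-0.11,"hand":70},{"x":-0.002,"y":0.055,"z":0,"ax":0,"ay":0,"az":-0.25,"hand":70},{"x":-0.004,"y":0.08,"z":0,"ax":0,"ay":0,"az":-0.38,"hand":70},{"x":-0.004,"y":0.081,"z":0.02,"ax":0,"ay":0,"az":-0.428,"hand":70},{"x":-0.004,"y":0.081,"z":0.025,"ax":0,"ay":0,"az":-0.428,"hand":70},{"x":-0.004,"y":0.081,"z":0.025,"ax":0,"ay":0,"az":-0.428,"hand":70}]}}

```text
t: 7.62
tool_pos: [0.6529, 0.0121, 0.2685]
orientation: [-2.136, -2.302, 0.001]
force: [1.3, -0.2, 0.6]
opening: 0.0653
gripper_force: 0.0
```

```bash
python3 - <<'E'
from h import *
to((.6531,.0087,.204),.073)
E
```

```text
shift [-0.0034 -0.      0.0645] turn [-0.0011 -0.0003  0.0016] t 7.62
```

Call:
{"op": "carry_out", "data": {"newtons": 30, "targets": [{"x":-0.003,"y":0,"z":0.025,"ax":0,"ay":0,"az":0,"hand":70},{"x":-0.003,"y":0,"z":0.05,"ax":0,"ay":0,"az":0,"hand":70},{"x":-0.003,"y":0,"z":0.064,"ax":0,"ay":0,"az":0,"hand":70},{"x":-0.003,"y":0,"z":0.0645,"ax":0,"ay":0,"az":0,"hand":70},{"x":-0.003,"y":0,"z":0.0645,"ax":0,"ay":0,"az":0,"hand":48},{"x":-0.003,"y":0,"z":0.0645,"ax":0,"ay":0,"az":0,"hand":35},{"x":-0.003,"y":0,"z":0.0645,"ax":0,"ay":0,"az":0,"hand":35},{"x":-0.003,"y":0,"z":0.0645,"ax":0,"ay":0,"az":0,"hand":35}]}}

```text
t: 8.62
tool_pos: [0.6541, 0.0083, 0.2053]
orientation: [2.135, 2.302, 0.003]
force: [3.7, -0.1, 1.4]
opening: 0.0397
gripper_force: 30.0
```

Call:
{"op": "carry_out", "data": {"targets": [{"x":0.004,"y":0,"z":0,"ax":0,"ay":0,"az":0,"hand":35},{"x":0.01,"y":0,"z":0,"ax":0,"ay":0,"az":0,"hand":35},{"x":0.017,"y":0,"z":0,"ax":0,"ay":0,"az":0,"hand":35},{"x":0.024,"y":0,"z":0,"ax":0,"ay":0,"az":0,"hand":35},{"x":0.031,"y":0,"z":0,"ax":0,"ay":0,"az":0,"hand":35},{"x":0.037,"y":0,"z":0,"ax":0,"ay":0,"az":0,"hand":35},{"x":0.04,"y":0,"z":0,"ax":0,"ay":0,"az":0,"hand":35},{"x":0.04,"y":0,"z":0,"ax":0,"ay":0,"az":0,"hand":35}]}}

```text
t: 9.62
tool_pos: [0.6508, 0.047, 0.2052]
orientation: [2.135, 2.301, -0.002]
force: [1.5, -6.1, 4.9]
opening: 0.0398
gripper_force: 30.0
```

```bash
python3 - <<'E'
from h import *
s=read_state(); print(s['tool_pos'],s['force'])
p=camera_params('wrist'); im,d=read_camera('wrist'); cv2.imwrite('pics/w4.png',cv2.resize(im[0:280,100:420],None,fx=2.1,fy=2.1,interpolation=cv2.INTER_CUBIC))
import pickle; pickle.dump((im,d,p),open('w4.pkl','wb'))
E
```

```text
[0.65078173 0.04697964 0.20524734] [ 1.45956634 -6.12390026  4.89787381]
```

View pics/w4.png

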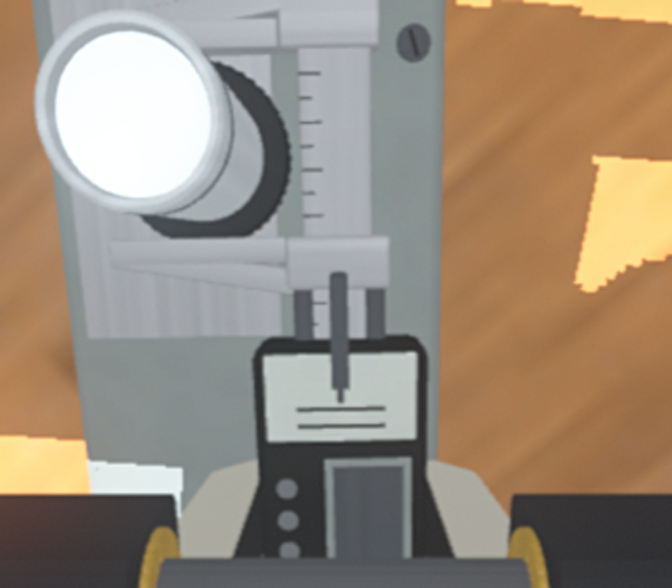

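```bash
python3 - <<'E'
from h import *; import pickle
im,d,p=pickle.load(open('w4.pkl','rb'))
f=lambda u,v,z: onz(p,np.array([u/2.1+100-.25,v/2.1-.25]),z)
psi=.073; xd=np.array([np.cos(psi),np.sin(psi),0]); yd=np.array([-np.sin(psi),np.cos(psi),0]); org=np.array([.621,.0635,0])
for q in((275,46,.03),(370,44,.03),(245,240,.03),(380,237,.03),(341,409,.044),(341,426,.044)):
    w=f(*q)-org; print(q,w@xd*1e3,w@yd*1e3)
E
```

```text
(275, 46, 0.03) 14.604778858761176 87.14259718543492
(370, 44, 0.03) 35.2893944751222 87.59622366306259
(245, 240, 0.03) 6.6754465114162675 46.10354782763576
(380, 237, 0.03) 38.12159808942975 46.85486816956946
(341, 409, 0.044) 29.11933657917822 9.116606331562341
(341, 426, 0.044) 29.125664514373174 5.115707260435212
```

Call:
{"op": "carry_out", "data": {"targets": [{"x":0.002,"y":0,"z":0,"ax":0,"ay":0,"az":0,"hand":35},{"x":0.004,"y":0,"z":0,"ax":0,"ay":0,"az":0,"hand":35},{"x":0.006,"y":0,"z":0,"ax":0,"ay":0,"az":0,"hand":35},{"x":0.008,"y":0,"z":0,"ax":0,"ay":0,"az":0,"hand":35},{"x":0.01,"y":0,"z":0,"ax":0,"ay":0,"az":0,"hand":35},{"x":0.012,"y":0,"z":0,"ax":0,"ay":0,"az":0,"hand":35},{"x":0.013,"y":0,"z":0,"ax":0,"ay":0,"az":0,"hand":35},{"x":0.013,"y":0,"z":0,"ax":0,"ay":0,"az":0,"hand":35}]}}

```text
t: 10.68
tool_pos: [0.6498, 0.0592, 0.2053]
orientation: [2.135, 2.3, -0.003]
force: [0.1, -10.4, 5.5]
opening: 0.04
gripper_force: 30.0
```

```bash
python3 - <<'E'
from h import *
s=read_state(); print(s['tool_pos'],s['force'])
p=camera_params('wrist'); im,d=read_camera('wrist'); cv2.imwrite('pics/w5.png',cv2.resize(im[0:280,100:420],None,fx=2.1,fy=2.1,interpolation=cv2.INTER_CUBIC))
import pickle; pickle.dump((im,d,p),open('w5.pkl','wb'))
E
```

```text
[0.64976569 0.05916986 0.20527753] [  0.0824199  -10.38377087   5.50337411]
```

View pics/w5.png

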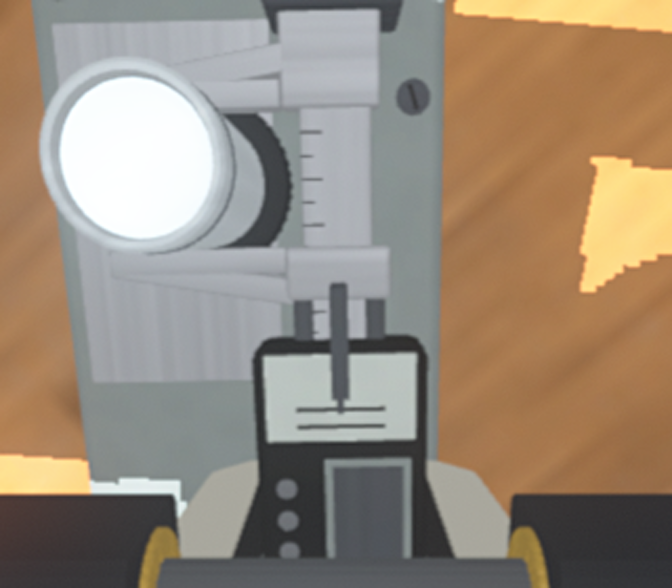

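Call:
{"op": "carry_out", "data": {"targets": [{"x":0.0005,"y":0,"z":0,"ax":0,"ay":0,"az":0,"hand":35},{"x":0.001,"y":0,"z":0,"ax":0,"ay":0,"az":0,"hand":35},{"x":0.0015,"y":0,"z":0,"ax":0,"ay":0,"az":0,"hand":35},{"x":0.0015,"y":0,"z":0,"ax":0,"ay":0,"az":0,"hand":35},{"x":0.0015,"y":0,"z":0,"ax":0,"ay":0,"az":0,"hand":35}]}}

```text
t: 11.35
tool_pos: [0.6496, 0.0604, 0.2053]
orientation: [2.135, 2.3, -0.004]
force: [-0.1, -11.6, 4.2]
opening: 0.0401
gripper_force: 30.0
```

```bash
python3 - <<'E'
from h import *; import pickle
im,d=read_camera('wrist'); print(read_state()['force'])
for k,i in (('w4',pickle.load(open('w4.pkl','rb'))[0]),('w5',pickle.load(open('w5.pkl','rb'))[0]),('now',im)):
    g=cv2.cvtColor(i,cv2.COLOR_BGR2GRAY); print(k,'rows184-209 pointer col',g[184:209,261:264].min(1).tolist(),'\n   line col',g[184:209,250].tolist())
pickle.dump(im,open('w6.pkl','wb'))
E
```

```text
[ -0.3427325  -11.73920872   5.15870872]
w4 rows184-209 pointer col [88, 90, 90, 90, 89, 88, 89, 119, 171, 172, 98, 115, 187, 198, 195, 194, 195, 175, 102, 112, 183, 196, 193, 194, 195] 
   line col [195, 196, 196, 195, 195, 196, 195, 196, 196, 175, 103, 113, 185, 197, 193, 192, 193, 179, 122, 100, 158, 190, 194, 193, 197]
w5 rows184-209 pointer col [86, 86, 86, 86, 86, 87, 89, 91, 90, 89, 82, 85, 117, 168, 191, 193, 193, 173, 102, 109, 178, 193, 190, 190, 194] 
   line col [192, 191, 193, 192, 193, 193, 193, 192, 192, 178, 121, 97, 157, 189, 191, 190, 191, 176, 118, 97, 156, 188, 191, 191, 191]
now rows184-209 pointer col [87, 86, 87, 86, 87, 87, 86, 87, 87, 91, 85, 84, 88, 84, 102, 150, 188, 175, 105, 98, 158, 188, 191, 191, 193] 
   line col [192, 192, 192, 193, 192, 192, 192, 191, 193, 177, 120, 97, 156, 188, 191, 190, 190, 175, 121, 88, 143, 186, 191, 191, 191]
```

Call:
{"op": "carry_out", "data": {"targets": [{"x":0,"y":0,"z":0,"ax":0,"ay":0,"az":0,"hand":50},{"x":0,"y":0,"z":0,"ax":0,"ay":0,"az":0,"hand":65},{"x":0,"y":0,"z":0,"ax":0,"ay":0,"az":0,"hand":65},{"x":0,"y":0,"z":-0.02,"ax":0,"ay":0,"az":0,"hand":65},{"x":-0.01,"y":0,"z":-0.06,"ax":0,"ay":0,"az":0,"hand":65},{"x":-0.03,"y":0,"z":-0.09,"ax":0,"ay":0,"az":0,"hand":65},{"x":-0.03,"y":0,"z":-0.09,"ax":0,"ay":0,"az":0,"hand":65},{"x":-0.03,"y":0,"z":-0.09,"ax":0,"ay":0,"az":0,"hand":65}]}}

```text
t: 12.4
tool_pos: [0.6513, 0.0331, 0.2942]
orientation: [-2.137, -2.303, -0.0]
force: [0.1, -0.2, -0.7]
opening: 0.0602
gripper_force: 0.0
```

```bash
python3 - <<'E'
from h import *; import pickle
p=camera_params('wrist'); im,d=read_camera('wrist'); s=read_state(); print(s['tool_pos'],s['force'],s['opening'],s['t'])
P=np.array([[atd(p,(a,b),d[b,a]) for a in range(0,512,2)] for b in range(0,384,2)]).reshape(-1,3)
q=P[(abs(P[:,2]-.074)<.006)&(np.hypot(P[:,0]-.61,P[:,1]-.132)<.04)]; q=(q.min(0)+q.max(0))/2
psi=.073; xd=np.array([np.cos(psi),np.sin(psi),0]); yd=np.array([-np.sin(psi),np.cos(psi),0]); org=np.array([.621,.0635,0])
print(q,(q-org)@xd,(q-org)@yd)
g=cv2.cvtColor(im,cv2.COLOR_BGR2GRAY)
# sample gray along pointer/line at z=.044 in caliper frame
Rm=np.array(p['rotation']); Rm=R.from_rotvec(Rm).as_matrix() if Rm.size==3 else Rm
def px(w):
    c=Rm.T@(w-p['position']); a=np.array([c[0],-c[1]])/-c[2]; a=a*(1+p['k1']*(a@a)); return a*[p['fx'],p['fy']]+[p['cx'],p['cy']]
ys=np.arange(.060,.02,-.0005)
for x in (.0255,.029):
    uv=np.array([px(org+x*xd+y*yd+[0,0,.043]) for y in ys],np.float32)
    print(x,uv[0],uv[-1],cv2.remap(g,uv[:,:1],uv[:,1:],cv2.INTER_LINEAR).ravel().tolist())
E
```

```text
[0.65098539 0.0332621  0.29320123] [-1.2218879   1.06266348 -1.29856399] 0.06047654261266687 12.45
[0.61158365 0.13411137 0.07302783] -0.0042412216128850325 0.07111009387147982
0.0255 [258.44003  74.21252] [258.50632 131.10013] [150, 155, 156, 157, 156, 155, 154, 151, 151, 155, 162, 165, 165, 162, 158, 156, 154, 154, 155, 154, 153, 152, 147, 143, 142, 143, 142, 141, 138, 132, 128, 129, 142, 148, 150, 149, 143, 135, 132, 143, 147, 149, 148, 148, 149, 148, 143, 124, 97, 68, 94, 129, 163, 169, 169, 168, 167, 167, 167, 168, 168, 168, 168, 168, 171, 173, 173, 173, 173, 173, 173, 172, 172, 171, 156, 136, 116, 147, 165, 173]
0.029 [263.39706  74.2257 ] [263.25778 131.11159] [156, 157, 157, 156, 156, 156, 153, 149, 148, 154, 161, 164, 164, 161, 158, 155, 154, 154, 155, 154, 149, 132, 103, 82, 75, 77, 79, 79, 79, 78, 78, 77, 78, 78, 78, 78, 78, 78, 78, 77, 77, 77, 77, 77, 77, 78, 78, 77, 77, 77, 77, 77, 77, 77, 77, 77, 77, 76, 75, 75, 75, 75, 75, 76, 75, 75, 75, 75, 74, 74, 74, 79, 86, 97, 90, 84, 80, 105, 131, 158]
```

```bash
python3 - <<'E'
from h import *
p=camera_params('wrist'); im,d=read_camera('wrist'); g=cv2.cvtColor(im,cv2.COLOR_BGR2GRAY)
for c in (256,258,261,262,263,264,265): print(c,g[118:150,c].tolist())
E
```

```text
256 [171, 172, 173, 172, 172, 172, 173, 172, 173, 171, 155, 104, 121, 165, 173, 170, 150, 114, 159, 172, 172, 156, 90, 46, 45, 48, 47, 47, 47, 46, 46, 46]
258 [172, 172, 172, 172, 172, 173, 174, 172, 173, 172, 156, 102, 120, 165, 173, 171, 148, 115, 158, 173, 172, 156, 89, 46, 47, 47, 48, 48, 56, 56, 57, 56]
261 [134, 145, 148, 148, 148, 148, 147, 147, 151, 165, 155, 104, 120, 166, 174, 164, 127, 106, 159, 173, 172, 155, 89, 45, 45, 46, 47, 69, 105, 122, 121, 114]
262 [87, 92, 94, 94, 94, 95, 94, 94, 107, 136, 144, 104, 120, 160, 174, 164, 127, 107, 159, 173, 173, 155, 89, 45, 44, 45, 48, 67, 104, 120, 109, 89]
263 [73, 72, 73, 71, 72, 72, 72, 72, 79, 101, 114, 92, 106, 143, 169, 165, 128, 106, 160, 172, 172, 154, 87, 44, 46, 47, 47, 68, 105, 120, 106, 80]
264 [73, 75, 75, 73, 74, 74, 73, 72, 74, 83, 87, 77, 89, 128, 168, 166, 127, 107, 159, 173, 172, 156, 87, 43, 44, 45, 48, 67, 104, 119, 106, 79]
265 [76, 77, 76, 76, 76, 77, 76, 75, 87, 111, 113, 90, 109, 144, 170, 166, 128, 108, 161, 174, 173, 158, 87, 42, 45, 44, 46, 67, 104, 119, 106, 79]
```

```bash
python3 -c "
from h import *
print(robot.close_job())"
```

```text
the job is handed in; nothing more can be done
None
```

I handed the job in at about 12.5 s of the 58 s limit; the hand-in call returned no verdict. The adapter stands upright on the caliper base, clamped with its sleeve axis about 15 mm from the fixed jaw. The pointer is between the two marks, with the spring jaw pushed in about 3 mm, and the gripper is open and clear. I did not re-measure the canister, cap and bottle at the end, but the arm stayed clear of them.

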